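# Lay the document box down and file it under the monitor riser

## Task

The tall document box will not go under the monitor riser standing up: tip it over onto its broad side, towards the riser, then slide it lying flat into the riser's narrow bay and press it firmly home against the stop inside. Be gentle - neither the box nor the riser may be shoved hard - and leave the other things on the desk where they are.

Things in the scene. Friction and masses are not known exactly. Their poses are not given: they have to be found in the camera images.
- filebox: Dark grey board document box, 90 mm thick (its x), 150 wide (its y), 240 tall (its z), 0.55 to 0.95 kg evenly spread; too thick to grasp. Starts upright. Origin: centre of the end it stands on; z along its height. Its +x face looks to the riser's narrow bay, up to 0.25 rad askew, 40 mm off the bay's centre line and 310 to 400 mm out. Once tipped, the origin end stays outside, 45 mm above the desk.
- box_label (a point): Centre of the blank label on the box's broad -x face, 155 mm above its foot; this face looks away from the riser and ends up on top. A push of 1 to 3 N on it above about 180 mm tips the box about its far bottom edge: it balances leaning about 0.36 rad, then falls by itself. Pushed low it slides instead.
- box_top (a point): Centre of the box's upper end as it starts, 240 mm from the box's origin along its z; once the box is tipped towards the riser this end goes first into the bay. The lying box (90 mm high) slides on the desk with 2 to 10 N.
- riser: Light-wood monitor riser, 260 mm deep, 440 wide, 122 high, without a floor; a laptop and a small plant lie on top, 40 mm or more behind its front edge. Origin: on the desk in the middle of the narrow bay's mouth, level with the front edge; x straight into the bay, z up. The wider bay beside it (y -98 to -324 mm) holds a pad and is not used. Pushed with over 25 N the riser would be shoved.
- bay_mouth (a point): Centre of the narrow bay's mouth, 52 mm above the desk. The bay is 160 mm wide (y -80 to +80 mm of the riser) and 104 high, between two 18 mm thick cheeks with front edges rounded by 6 mm.
- bay_inside (a point): Point in the bay, 150 mm in from the mouth, 52 mm up. Beyond it a rubber-faced stop is clamped, 190 to 215 mm from the mouth: where is not told, it must be felt. Pushed home, the 240 mm box still stands out of the mouth by 25 to 50 mm. Firmly home: pressed on the rigid stop with 10 to 18 N for half a second.
- mug: White mug, 82 mm across, 95 mm high, origin under its centre; a bystander.
- pencup: Dark metal pen cup, 76 mm across, 100 mm high, with pens standing to 165 mm; origin under its centre; a bystander.
- stapler: Stapler lying along its x, 150 x 36 x 60 mm, origin under its centre; a bystander.
- tape: Black tape dispenser, 150 x 55 x 76 mm, origin under its centre; a bystander.
- punch: Hole punch, 120 x 120 x 75 mm, origin under its centre; a bystander.
- gluebottle: White glue bottle, 54 mm across, 110 mm high, origin under its centre; a bystander.

How it is judged:
By the outcome, as a careful person would: the job done as asked, in the order asked, and still so for the second after the job is handed in, with the robot touching nothing.
It also fails if it takes over 70 s, if anything falls off the work surface, if the arm or the gripper's body presses on something with over 40 N, if the wrist force passes 120 N, or if a joint passes its speed limit or range.

## Robot

A 7-joint arm with a two-finger parallel gripper is mounted at the origin on the work surface. World frame = base frame: x ahead of the robot, y to its left, z up, the work surface at z = 0. Lengths are in mm, angles in rad, forces in N, time in s.
With the tool pointing down it reaches from about 400 to 850 mm from the base axis. Payload 4.5 kg.
Tool frame: the origin (TCP) lies midway between the tips of the shut fingers; the grasp point (between the pads) lies 19 mm behind it (arm.tcp_to_grasp is the z of the grasp point in the tool frame, in mm); z points along the fingers, y is the line along which they close (so a half turn about z gives the same grasp; the last joint's range is limited). The gripper opens to 88 mm and grips with 3 to 60 N. Pads are 18 mm wide; open, the fingers measure 123 mm over their backs; the gripper's body (75 mm by 187 mm) begins 45 mm behind the grasp point.
Start: joints at [1.378, 0.689, -0.195, 1.565, 0.157, 0.902, -0.215], TCP at [140.566, -609.013, 209.643] pointing down, gripper open.
Joint ranges: [-3.01, 3.01], [-0.46, 2.08], [-1.47, 1.51], [0.13, 2.56], [-1, 4.14], [0.04, 2.09], [-2.66, 2.66]. Speed limits (rad/s): [2.57, 2.57, 3.14, 3.14, 3.14, 3.14, 3.14].

## Interface

Orientations are given as a 3x3 rotation matrix whose columns are the frame's x, y, z axes.
In Python, from workcell import arm, imaging, nets gives the robot as it stands.
- The arm moves only by the tool servo_tool, never from a script. Its argument "steps" is text: rows parted by semicolons, each of 7 numbers parted by spaces: the shift along the tool's x, y, z in m, then the turn, a rotation vector about the tool's x, y, z in rad, then the opening, from 0 (shut) to 1 (fully open). A call has exactly 8 rows; each row is the pose to reach, as a shift and turn from the pose commanded when the call began, along the tool's axes at that moment; what a row does not reach only later rows make up. A row lasts 1/12 s, in which the tool goes at most 41.7 mm and 7.16 degrees, less where a joint would pass 70% of its speed; a pose out of reach is approached as far as the arm can. A call with a gripper value outside its range is refused whole. The fingers move at their own pace and stop on an object; the grip force is fixed at half the most. Time passes only in rows, so rows that repeat a pose let the fingers close, or fill a call up. It gives the time, the measured TCP pose, the force, the opening and the grip force at its end, in the units of the state.
- arm.get_obs(): the state, without advancing time (a new reading comes with each control period).
- imaging.grab_frame(name): name is "side" or "top" or "wrist"; returns a dict with "pixels" (480x640x3 uint8, red, green, blue), "intrinsics" (3x3 intrinsics, pixels), "rvec" (rotation vector, rad) and "tvec" (3), from world to camera coordinates, as OpenCV has them. Camera axes: x right, y down, z forward; pixel columns grow to the right and rows downward; lengths in mm; the calibration is good to about 2 mm. A picture is of the moment at which its call begins. There is no depth.
- arm.close_job(): hands the job in; it is judged then, once.
Trained networks look in the newest picture that a camera, given by its name, has taken for a name from the list of things; names that differ only in an ending like _2 or _b are one class to them, and where a whole thing is asked for, a point or a joint stands for the part that bears it (a point fixed in the world has none). Each returns a list of dicts, best first, with "conf" (0 to 1); they miss things now and then, are a little off and sometimes report something else, mostly with a low value. They report only what shows in the picture. A call takes as long as a camera call.
- nets.find_in(camera, label): "bbox" ([left, top, right, bottom] in pixels, round what is visible of it).
- nets.regions_of(camera, label): "region" (480x640 bool, what is visible of it) and "bbox" ([left, top, right, bottom] in pixels, round what is visible of it).
The state is a dict: "time_s": time; "qpos": joint angles; "qvel": joint speeds; "joint_efforts": joint torques, N m; "position": TCP position; "orientation": TCP orientation; "contact_force": force on the tool from outside, world axes, zero at the start; "torque": the same for the moment, N m; "finger_gap": finger opening in mm; "grasp_force": force on a finger pad.
Only numpy, scipy, OpenCV 4.12 (cv2) and the standard library are available. Lean on these libraries where they do the work, as an engineer would, in place of code of your own. Each camera call takes 0.05 s, during which the arm holds its last target. There are 200 camera calls.

## Working session

There is one attempt and no reset: what is moved stays moved. The work goes in short steps, Python scripts to look and compute and a tool call to move; the robot and the scene stay as the last step left them, time stands still between calls to the robot, and variables do not carry over. Pictures are saved under pics/ and viewed, at most 10 in all, crops included, and the job is handed in when it is done.

Besides the shell and the picture viewer there is one more tool, called after "Emit:" as name(argument=value, ...) on one line, values as JSON. servo_tool: Moves the arm, as the interface text tells. Its arguments: {"type":"object","properties":{"steps":{"type":"string"}},"required":["steps"]}

```bash
mkdir -p pics; ls
cat > h.py <<'E'
import numpy as np, cv2
from workcell import arm, imaging, nets
def grab(n,f=None):
    d=imaging.grab_frame(n)
    if f: cv2.imwrite('pics/'+f,np.ascontiguousarray(d['pixels'][:,:,::-1]))
    return d
def ray(d,u,v):
    R=cv2.Rodrigues(np.array(d['rvec'],float))[0];t=np.array(d['tvec'],float).ravel()
    K=np.array(d['intrinsics']);return -R.T@t, R.T@np.linalg.solve(K,[u,v,1.])
def onz(d,u,v,z):
    c,r=ray(d,u,v);return (c+r*(z-c[2])/r[2]).round(1)
def proj(d,P):
    return cv2.projectPoints(np.array(P,float).reshape(-1,3),np.array(d['rvec'],float),np.array(d['tvec'],float),np.array(d['intrinsics'],float),None)[0].reshape(-1,2)
E
python3 - <<'E'
from h import *
o=arm.get_obs();print(o)
for c in('top','side'):
    d=grab(c,c+'0.png');print(c,ray(d,320,240))
    for n in('filebox','riser','mug','pencup','stapler','tape','punch','gluebottle'):
        print(n,[(np.round(b['bbox']),round(b['conf'],2)) for b in nets.find_in(c,n)[:2]])
E
```

```text
pics
{'time_s': 0.0, 'qpos': array([ 1.37780852,  0.68995953, -0.19454601,  1.56636867,  0.15732108,
        0.90251563, -0.21510356]), 'qvel': array([-0.00163388, -0.00086445, -0.00111605,  0.00147572,  0.00194246,
       -0.00036511,  0.00058271]), 'joint_efforts': array([ 1.38893511e-04, -5.27560365e+01, -1.26668360e+00, -1.53428882e+01,
       -5.25568344e-02,  6.54447475e-03,  1.91249642e-04]), 'position': array([ 140.32972118, -608.32013992,  208.81961061]), 'orientation': array([[ 9.74366278e-01,  2.24966784e-01, -5.49524005e-04],
       [ 2.24967413e-01, -9.74364678e-01,  1.77137713e-03],
       [-1.36935765e-04, -1.84959513e-03, -9.99998280e-01]]), 'contact_force': array([ 0.58364534, -0.3051596 , -1.0398988 ]), 'torque': array([-0.08666603, -0.00585397, -0.0017139 ]), 'grasp_force': 0.0, 'finger_gap': 88.05439245644828}
top (array([ 354.80248397,  -49.85383934, 1036.41687074]), array([ 0.17842145,  0.03235552, -0.98343298]))
filebox [(array([381., 211., 461., 305.]), 0.81)]
riser [(array([111.,  92., 264., 293.]), 0.91)]
mug []
pencup [(array([262., 115., 298., 172.]), 0.77
[... 160 characters left out ...]
 144., 532., 212.]), 0.8)]
gluebottle [(array([441., 327., 473., 358.]), 0.85), (array([461., 144., 530., 209.]), 0.64)]
side (array([1176.88181404,  949.74508159, 1325.10145386]), array([-0.37598253, -0.59655747, -0.7090896 ]))
filebox [(array([276., 152., 346., 251.]), 0.73)]
riser [(array([251., 278., 466., 455.]), 0.58), (array([438., 278., 496., 326.]), 0.43)]
mug [(array([206., 234., 233., 272.]), 0.68)]
pencup [(array([260., 288., 289., 337.]), 0.8)]
stapler [(array([247., 262., 275., 306.]), 0.71), (array([278., 148., 337., 250.]), 0.41)]
tape [(array([440., 277., 496., 329.]), 0.88)]
punch [(array([192., 181., 241., 230.]), 0.75)]
gluebottle [(array([339., 164., 348., 198.]), 0.64)]
```

View pics/top0.png

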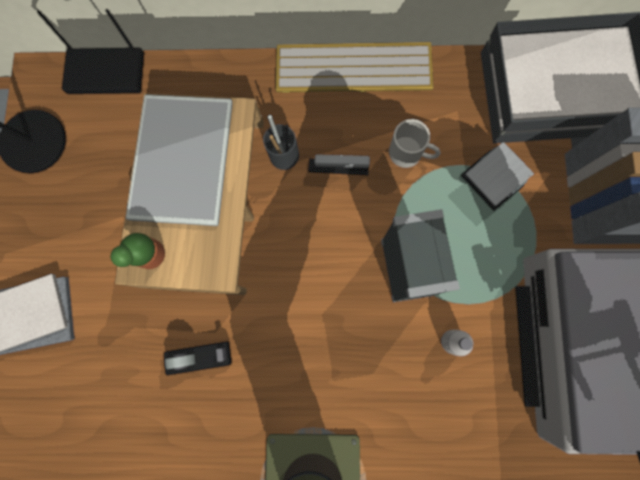

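View pics/side0.png

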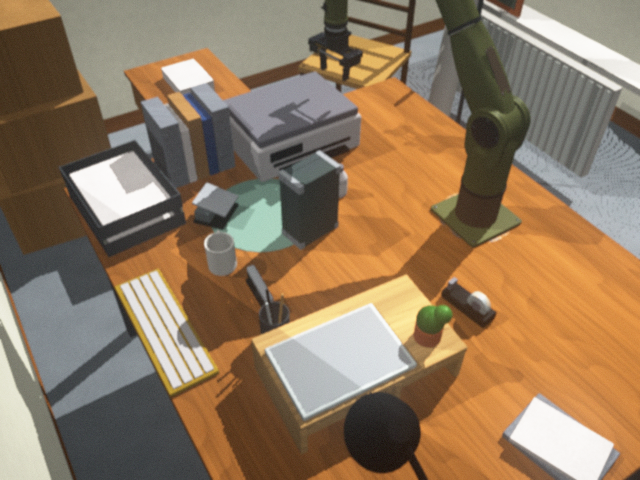

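Run:
```python
import cv2,numpy as np
t=cv2.imread('pics/top0.png');s=cv2.imread('pics/side0.png')
a=cv2.resize(t[195:315,370:530],(800,600),interpolation=cv2.INTER_CUBIC)
b=cv2.resize(t[80:305,100:300],(530,600),interpolation=cv2.INTER_CUBIC)
cv2.imwrite('pics/c1.png',a);cv2.imwrite('pics/c2.png',b)
```

```text
(no output)
```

View pics/c1.png

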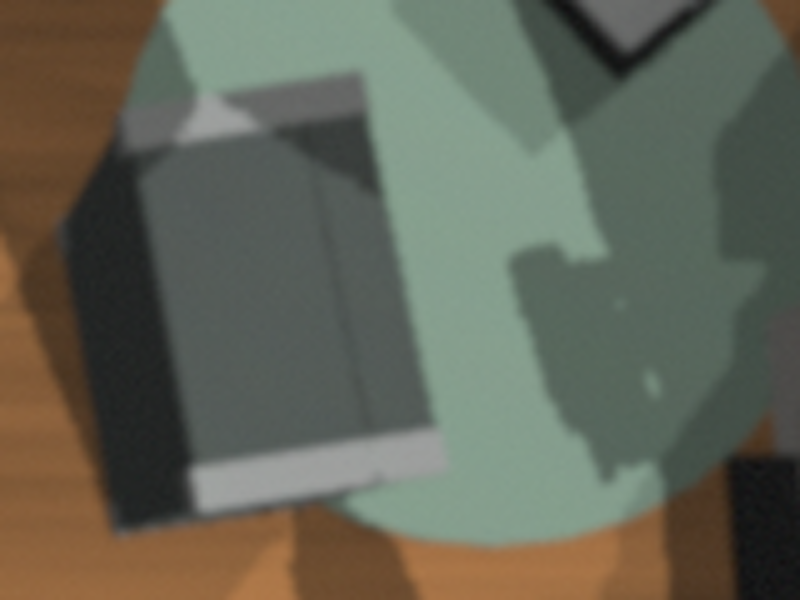

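View pics/c2.png

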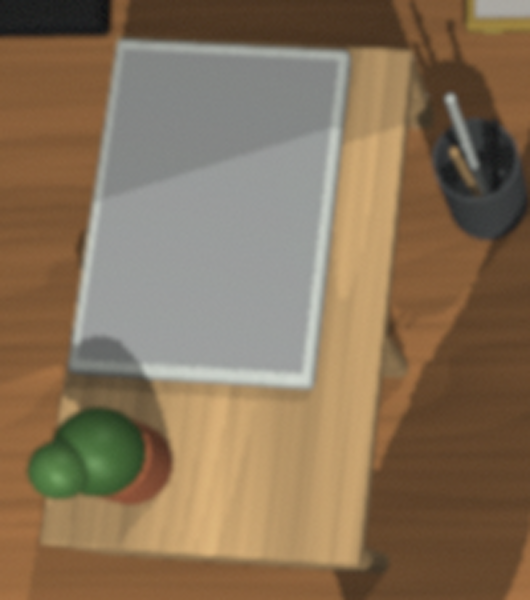

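Run:
```python
from h import *
d=grab('top')
B=[onz(d,*p,240) for p in [(394,217),(442.4,209.4),(459.4,288.6),(410,297.4)]]
print(B);print(onz(d,383,240.6,0),onz(d,393,301.4,0))
R=[onz(d,*p,122) for p in [(236.6,292.6),(255.5,99.5),(115.8,283.6)]];print(R)
n,f,b=R
w=(f-n)[:2];print(np.linalg.norm(w),np.linalg.norm((b-n)[:2]))
yx=-w/np.linalg.norm(w); xr=np.array([yx[1],-yx[0]]);print('xr',xr,'yr',yx)
O=n[:2]-98*yx; print('riser O',O)
bx=((B[0]+B[3]-B[1]-B[2])/2)[:2];by=((B[2]+B[3]-B[0]-B[1])/2)[:2];print(np.linalg.norm(bx),np.linalg.norm(by))
ang=lambda v:np.arctan2(v[1],v[0])
ya=ang(by);print('box x ang',ang(bx),'from y',ya+np.pi/2,'riser x ang',ang(xr))
C=np.mean(B,0)[:2];print('box C',C,'in riser',(C-O)@xr,(C-O)@yx)
for n,u,v,z in[('pencup',281,150,50),('stapler',340,165,30),('mug',410,143,50),('glue',457,343,60),('punch',497,175,40),('tape',198,358,38)]:
    p=onz(d,u,v,z);q=p[:2]-O;print(n,p,(q@xr).round(),(q@yx).round())
ds=grab('side')
c=np.cos(ang(bx));s=np.sin(ang(bx))
ex=np.array([c,s,0]);ey=np.array([-s,c,0]);C0=np.append(C,0)
print('side label exp',proj(ds,[C0-45*ex+[0,0,155]]))
```

```text
[array([ 542.1, -161.5,  240. ]), array([ 556. , -251.7,  240. ]), array([ 409. , -274.9,  240. ]), array([ 393.4, -185.8,  240. ])]
[ 540.6 -167.1    0. ] [ 395.9 -186.9    0. ]
[array([409.7, 154.9, 122. ]), array([845.7, 127. , 122. ]), array([429.1, 412.9, 122. ])]
436.891760050473 258.7283517514074
xr [0.06386021 0.99795885] yr [-0.99795885  0.06386021]
riser O [507.49996765 148.64169932]
90.85529703875275 149.7454005971469
box x ang 1.7338641241947899 from y -1.4115212163528978 riser x ang 1.5068926308987418
box C [ 475.125 -218.475] in riser -368.4348326491761 8.864735705930695
pencup [753.   76.1  50. ] -57.0 -250.0
stapler [721.2 -64.9  30. ] -199.0 -227.0
mug [ 767.1 -231.3   50. ] -363.0 -283.0
glue [ 304.2 -314.1   60. ] -475.0 173.0
punch [ 689.  -434.1   40. ] -570.0 -218.0
tape [269.7 255.3  38. ] 91.0 244.0
side label exp [[300.20551114 183.48228294]]
```

Emit:
servo_tool(steps="0.025 -0.014 -0.01 0 0 -0.09 1; 0.05 -0.028 -0.02 0 0 -0.18 1; 0.076 -0.042 -0.03 0 0 -0.28 1; 0.102 -0.056 -0.04 0 0 -0.37 1; 0.127 -0.07 -0.05 0 0 -0.46 1; 0.153 -0.084 -0.05 0 0 -0.56 1; 0.178 -0.1 -0.05 0 0 -0.66 1; 0.204 -0.113 -0.05 0 0 -0.75 1")

```text
time_s: 1.67
position: [314.6, -451.8, 260.1]
orientation: [[0.556, 0.831, 0.0], [0.831, -0.556, -0.001], [-0.0, 0.0, -1.0]]
contact_force: [0.4, 0.5, 0.2]
finger_gap: 88.0
grasp_force: 0.0
```

```bash
cat >> h.py <<'E'
from scipy.spatial.transform import Rotation as Ro
BX=np.array([np.cos(1.731),np.sin(1.731),0]); XR=np.array([np.cos(1.504),np.sin(1.504),0]); YR=np.array([-XR[1],XR[0],0])
RO=np.array([506.5,148.6,0])
def toR(p): q=np.array(p)-RO; return (q@XR).round(1),(q@YR).round(1),q[2].round(1)
def frW(x,y,z): return RO+x*XR+y*YR+[0,0,z]
def delta(p,ang,tilt=0):
    """tool x horizontally along ang, tool z down, tilted so fingertips lean toward tool x"""
    o=arm.get_obs();c,s=np.cos(ang),np.sin(ang)
    R=np.array([[c,s,0],[s,-c,0],[0,0,-1.]]).T.reshape(3,3).T
    R=np.column_stack([[c,s,0],[s,-c,0],[0,0,-1]])@Ro.from_rotvec([0,tilt,0]).as_matrix()
    M=o['orientation'];Rr=Ro.from_matrix(M.T@R)
    print('t',o['time_s'],'pos',o['position'].round(1),'riser',toR(o['position']),'F',o['contact_force'].round(1),'q',o['qpos'].round(2))
    print('shift m',(M.T@(np.array(p)-o['position'])/1000).round(4),'rv',Rr.as_rotvec().round(3),'gap',o['finger_gap'].round(1))
E
python3 - <<'E'
from h import *
delta([487.5,-297,260],1.731)
E
```

```text
t 1.6667 pos [ 314.6 -451.8  260.1] riser (np.float64(-611.9), np.float64(151.4), np.float64(260.1)) F [0.4 0.5 0.2] q [ 1.14  0.55 -0.42  1.72  0.27  0.93  0.02]Traceback (most recent call last):
  File "<stdin>", line 2, in <module>
  File "h.py", line 26, in delta
    print('shift m',(M.T@(np.array(p)-o['position'])/1000).round(4),'rv',Rr.as_rotvec().round(3),'gap',o['finger_gap'].round(1))
                                                                                                       ^^^^^^^^^^^^^^^^^^^^^
AttributeError: 'float' object has no attribute 'round'
```

```bash
sed -i "s/o\['finger_gap'\].round(1)/round(float(o['finger_gap']),1)/" h.py
python3 - <<'E'
from h import *
delta([487.5,-297,260],1.731)
E
```

```text
t 1.6667 pos [ 314.6 -451.8  260.1] riser (np.float64(-611.9), np.float64(151.4), np.float64(260.1)) F [0.4 0.5 0.2] q [ 1.14  0.55 -0.42  1.72  0.27  0.93  0.02]
shift m [ 0.2248  0.0577 -0.    ] rv [ 0.     0.001 -0.749] gap 88.0
```

Emit:
servo_tool(steps="0.032 0.008 0 0 0 -0.11 1; 0.064 0.016 0 0 0 -0.22 1; 0.097 0.025 0 0 0 -0.33 1; 0.13 0.033 0 0 0 -0.44 1; 0.162 0.041 0 0 0 -0.54 1; 0.194 0.05 0 0 0 -0.65 1; 0.225 0.058 0 0 0 -0.75 1; 0.225 0.058 0.027 0 0 -0.75 1")

```text
time_s: 2.33
position: [497.6, -292.9, 237.3]
orientation: [[-0.169, 0.986, 0.015], [0.986, 0.169, 0.001], [-0.002, 0.015, -1.0]]
contact_force: [1.1, 0.4, 0.7]
finger_gap: 88.1
grasp_force: 0.0
```

Run:
```python
from h import *
delta([487.5,-297,206],1.731)
grab('side','s1.png')
d=grab('wrist','w1.png')
```

```text
t 2.3333 pos [ 497.6 -292.9  237.3] riser (np.float64(-441.1), np.float64(-20.6), np.float64(237.3)) F [1.1 0.4 0.7] q [ 0.81  0.64 -0.61  1.68  0.43  0.95  0.21]
shift m [-0.0023 -0.0111  0.0312] rv [0.015 0.002 0.009] gap 88.1
```

Emit:
servo_tool(steps="0 0 0.027 0 0 0 1; 0 0 0.027 0 0 0 1; 0.005 0 0.027 0 0 0 1; 0.010 0 0.027 0 0 0 1; 0.015 0 0.027 0 0 0 1; 0.02 0 0.027 0 0 0 1; 0.025 0 0.027 0 0 0 1; 0.030 0 0.027 0 0 0 1")

```text
time_s: 3.1
position: [483.6, -269.5, 206.4]
orientation: [[-0.156, 0.988, 0.001], [0.988, 0.156, -0.002], [-0.002, 0.001, -1.0]]
contact_force: [0.1, -2.2, 1.7]
finger_gap: 88.1
grasp_force: 1.1
```

Emit:
servo_tool(steps="0.005 0 0 0 0 0 1; 0.010 0 0 0 0 0 1; 0.015 0 0 0 0 0 1; 0.02 0 0 0 0 0 1; 0.025 0 0 0 0 0 1; 0.030 0 0 0 0 0 1; 0.035 0 0 0 0 0 1; 0.04 0 0 0 0 0 1")

```text
time_s: 3.77
position: [476.9, -229.2, 205.5]
orientation: [[-0.156, 0.988, -0.0], [0.988, 0.156, 0.0], [0.0, -0.0, -1.0]]
contact_force: [-0.1, -0.4, 1.0]
finger_gap: 88.3
grasp_force: 0.6
```

Run:
```python
from h import *
delta([487.5,-297,206],1.731)
grab('side','s2.png')
```

```text
t 3.7667 pos [ 476.9 -229.2  205.5] riser (np.float64(-378.9), np.float64(4.4), np.float64(205.5)) F [-0.1 -0.4  1. ] q [ 0.72  0.62 -0.58  1.85  0.46  0.81  0.06]
shift m [-0.0687 -0.     -0.0005] rv [-0.    -0.    -0.004] gap 88.3
```

View pics/s2.png

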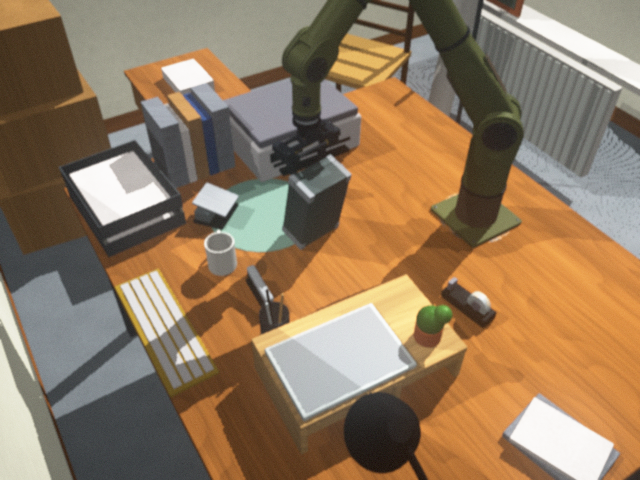

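The box is tipping (its foot edge still at about (303,243), the top moved to (318,175)). Continue.

Emit:
servo_tool(steps="0.004 0 0 0 0 0 1; 0.008 0 0 0 0 0 1; 0.013 0 0 0 0 0 1; 0.018 0 0 0 0 0 1; 0.023 0 0 0 0 0 1; 0.028 0 0 0 0 0 1; 0.033 0 0 0 0 0 1; 0.038 0 0 0 0 0 1")

```text
time_s: 4.48
position: [471.0, -191.6, 205.6]
orientation: [[-0.156, 0.988, -0.0], [0.988, 0.156, 0.0], [0.0, -0.0, -1.0]]
contact_force: [-0.6, 0.6, -1.2]
finger_gap: 88.2
grasp_force: 0.0
```

Emit:
servo_tool(steps="0.004 0 0 0 0 0 1; 0.008 0 0 0 0 0 1; 0.008 0 0 0 0 0 1; 0.008 0 0 0 0 0 1; 0.008 0 0 0 0 0 1; 0.008 0 0 0 0 0 1; 0.008 0 0 0 0 0 1; 0.008 0 0 0 0 0 1")

```text
time_s: 5.15
position: [469.9, -184.7, 205.6]
orientation: [[-0.155, 0.988, 0.0], [0.988, 0.155, -0.0], [-0.0, 0.0, -1.0]]
contact_force: [0.4, 0.1, -0.0]
finger_gap: 88.4
grasp_force: 0.0
```

Run:
```python
from h import *
d=grab('top','t2.png')
a=d['pixels'][180:330,230:430]
cv2.imwrite('pics/t2c.png',cv2.resize(np.ascontiguousarray(a[:,:,::-1]),(800,600),interpolation=cv2.INTER_CUBIC))
delta([487.5,-297,206],1.731)
r=nets.regions_of('top','filebox')
for b in r[:2]: print(b['bbox'],b['conf'])
```

```text
t 5.2 pos [ 469.9 -184.6  205.6] riser (np.float64(-334.9), np.float64(14.3), np.float64(205.6)) F [1.  0.2 0.7] q [ 0.65  0.59 -0.58  1.92  0.45  0.77 -0.03]
shift m [-0.1137 -0.     -0.0004] rv [-0.     0.    -0.005] gap 87.9
[274.1, 233.2, 396.0, 323.1] 0.86
```

View pics/t2c.png

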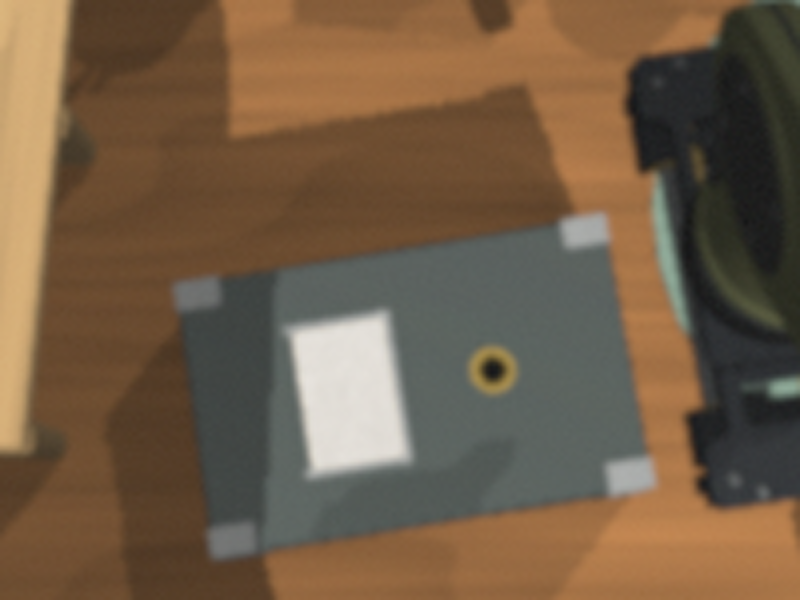

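The box lies flat, label up; its corners in the crop are at (172,287), (607,213), (657,487) and (212,560).

```bash
cat >> h.py <<'E'
def boxpose(d,cs):
    B=[onz(d,*p,90) for p in cs]; [print('  corner riser',toR(b)) for b in B]
    ax=(B[0]+B[3]-B[1]-B[2])[:2]; a=np.arctan2(ax[1],ax[0]); C=np.mean(B,0)
    print('len',np.linalg.norm(ax)/2,'ang rel riser',a-1.504,'centre',C,toR(C))
E
python3 - <<'E'
from h import *
d=grab('top')
boxpose(d,[(273,251.75),(381.75,233.25),(394.25,301.75),(283,320)])
# bay cheek outlines near mouth: riser near front top corner etc
for p in [(400-160,0)]: pass
print(proj(d,[frW(0,98,122),frW(0,-342,122),frW(0,98,0),frW(0,80,0)]))
# approach: beside box on +y riser side, tool y along riser x, tool x = -YR
C=frW(-205,0,0)
delta(frW(-205,165,200),1.504-np.pi/2)
E
```

```text
corner riser (np.float64(-64.1), np.float64(1.4), np.float64(90.0))
  corner riser (np.float64(-300.2), np.float64(-54.6), np.float64(90.0))
  corner riser (np.float64(-333.1), np.float64(93.0), np.float64(90.0))
  corner riser (np.float64(-98.3), np.float64(147.1), np.float64(90.0))
len 241.79867658860337 ang rel riser 0.22963334120727485 centre [446.6 -46.8  90. ] (np.float64(-199.0), np.float64(46.7), np.float64(90.0))
[[236.4570917  293.05661077]
 [256.06495897  98.65118657]
 [247.83246426 296.09132014]
 [248.56460631 288.47789942]]
t 5.3 pos [ 469.9 -184.6  205.6] riser (np.float64(-334.9), np.float64(14.3), np.float64(205.6)) F [ 0.3 -0.2  0.9] q [ 0.65  0.59 -0.58  1.92  0.45  0.77 -0.03]
shift m [ 0.1599 -0.1184  0.0056] rv [ 0.    -0.     1.793] gap 88.0
```

Run:
```python
from h import *
delta([349,-62,200],0.163,-0.3)
delta([390,-110,206],0.95)
```

```text
t 5.3 pos [ 469.9 -184.6  205.6] riser (np.float64(-334.9), np.float64(14.3), np.float64(205.6)) F [ 0.3 -0.2  0.9] q [ 0.65  0.59 -0.58  1.92  0.45  0.77 -0.03]
shift m [ 0.1398 -0.1004  0.0056] rv [ 0.235 -0.236  1.551] gap 88.0
t 5.3 pos [ 469.9 -184.6  205.6] riser (np.float64(-334.9), np.float64(14.3), np.float64(205.6)) F [ 0.3 -0.2  0.9] q [ 0.65  0.59 -0.58  1.92  0.45  0.77 -0.03]
shift m [ 0.0861 -0.0674 -0.0004] rv [0.    0.    0.777] gap 88.0
```

Emit:
servo_tool(steps="0.01 -0.008 0 0.015 -0.015 0.1 1; 0.02 -0.015 0 0.03 -0.03 0.2 1; 0.03 -0.023 0 0.045 -0.045 0.3 1; 0.04 -0.03 0 0.06 -0.06 0.4 1; 0.05 -0.038 0 0.075 -0.075 0.5 1; 0.06 -0.045 0 0.09 -0.09 0.6 1; 0.07 -0.052 0 0.105 -0.105 0.7 1; 0.08 -0.059 0 0.12 -0.12 0.79 1")

```text
time_s: 5.97
position: [398.9, -114.0, 205.8]
orientation: [[0.587, 0.797, -0.141], [0.795, -0.6, -0.086], [-0.153, -0.062, -0.986]]
contact_force: [0.6, 0.0, -1.0]
finger_gap: 88.5
grasp_force: 0.0
```

Run:
```python
from h import *
delta([349,-62,180],0.163,-0.3)
```

```text
t 5.9667 pos [ 398.9 -114.   205.8] riser (np.float64(-269.2), np.float64(89.8), np.float64(205.8)) F [ 0.6  0.  -1. ] q [ 0.28  0.5  -0.3   2.06  0.33  0.77 -0.89]
shift m [ 0.016  -0.0694  0.028 ] rv [ 0.114 -0.115  0.757] gap 88.5
```

Emit:
servo_tool(steps="0.002 -0.008 0 0.014 -0.014 0.09 1; 0.004 -0.017 0 0.028 -0.028 0.18 1; 0.006 -0.025 0 0.042 -0.042 0.27 1; 0.008 -0.034 0 0.056 -0.056 0.36 1; 0.009 -0.042 0 0.07 -0.07 0.46 1; 0.01 -0.05 0 0.084 -0.084 0.55 1; 0.011 -0.059 0 0.1 -0.1 0.64 1; 0.012 -0.066 0.01 0.11 -0.11 0.73 1")

```text
time_s: 6.63
position: [353.3, -65.7, 198.7]
orientation: [[0.94, 0.189, -0.283], [0.182, -0.982, -0.051], [-0.288, -0.004, -0.958]]
contact_force: [0.7, -0.1, 0.9]
finger_gap: 88.3
grasp_force: 0.0
```

Run:
```python
from h import *
delta([349,-62,130],0.163,-0.3)
```

```text
t 6.6333 pos [353.3 -65.7 198.7] riser (np.float64(-224.1), np.float64(138.6), np.float64(198.7)) F [ 0.7 -0.1  0.9] q [ 0.08  0.52 -0.11  2.09  0.13  0.83 -1.51]
shift m [ 0.0164 -0.0042  0.0668] rv [ 0.004 -0.008  0.027] gap 88.3
```

Run:
```python
from h import *
delta([343,-63,58],0.163,-0.3)
```

```text
t 6.6333 pos [353.3 -65.7 198.7] riser (np.float64(-224.1), np.float64(138.6), np.float64(198.7)) F [ 0.7 -0.1  0.9] q [ 0.08  0.52 -0.11  2.09  0.13  0.83 -1.51]
shift m [ 0.0313 -0.0041  0.1375] rv [ 0.004 -0.008  0.027] gap 88.3
```

Emit:
servo_tool(steps="-0.005 0 0.02 0 0 0.01 1; -0.004 0 0.04 0 0 0.01 1; 0.003 0 0.062 0 0 0.01 1; 0.01 0 0.083 0 0 0.01 1; 0.017 0 0.102 0 0 0.01 1; 0.024 0 0.12 0 0 0.01 1; 0.031 0 0.137 0 0 0.01 1; 0.031 0 0.137 0 0 0.01 1")

```text
time_s: 7.3
position: [341.7, -67.3, 55.8]
orientation: [[0.94, 0.184, -0.288], [0.177, -0.983, -0.051], [-0.293, -0.003, -0.956]]
contact_force: [0.3, 0.0, 0.8]
finger_gap: 88.2
grasp_force: 0.0
```

Run:
```python
from h import *
delta([349,-62,58],0.163,-0.3)
```

```text
t 7.3 pos [341.7 -67.3  55.8] riser (np.float64(-226.4), np.float64(150.1), np.float64(55.8)) F [0.3 0.  0.8] q [ 0.04  0.8  -0.05  2.22  0.21  0.42 -1.59]
shift m [ 0.0072 -0.0038 -0.0045] rv [ 0.003 -0.003  0.022] gap 88.2
```

Run:
```python
from h import *
delta(frW(-223,122,58),0.05,-0.3)
delta(frW(-220,94,58),-0.067,-0.3)
```

```text
t 7.3 pos [341.7 -67.3  55.8] riser (np.float64(-226.4), np.float64(150.1), np.float64(55.8)) F [0.3 0.  0.8] q [ 0.04  0.8  -0.05  2.22  0.21  0.42 -1.59]
shift m [ 0.0262  0.0037 -0.0103] rv [ 0.037 -0.003  0.13 ] gap 88.2
t 7.3 pos [341.7 -67.3  55.8] riser (np.float64(-226.4), np.float64(150.1), np.float64(55.8)) F [0.3 0.  0.8] q [ 0.04  0.8  -0.05  2.22  0.21  0.42 -1.59]
shift m [ 0.0528  0.0078 -0.0185] rv [ 0.071 -0.003  0.242] gap 88.2
```

Emit:
servo_tool(steps="0.003 0 -0.001 0 0 0 1; 0.007 0 -0.002 0 0 0 1; 0.01 0.0005 -0.003 0.005 0 0.02 1; 0.013 0.001 -0.004 0.011 0 0.04 1; 0.017 0.002 -0.006 0.017 0 0.06 1; 0.02 0.003 -0.007 0.023 0 0.08 1; 0.023 0.003 -0.009 0.03 0 0.105 1; 0.026 0.004 -0.01 0.037 0 0.13 1")

```text
time_s: 7.97
position: [369.6, -66.4, 60.3]
orientation: [[0.956, 0.047, -0.291], [0.045, -0.999, -0.014], [-0.291, -0.0, -0.957]]
contact_force: [-3.1, 1.9, 0.2]
finger_gap: 87.9
grasp_force: 2.0
```

Run:
```python
from h import *
delta(frW(-220,94,58),-0.067,-0.3)
d=grab('top','t3.png')
a=d['pixels'][180:330,230:430]
cv2.imwrite('pics/t3c.png',cv2.resize(np.ascontiguousarray(a[:,:,::-1]),(800,600),interpolation=cv2.INTER_CUBIC))
```

```text
t 7.9667 pos [369.6 -66.4  60.3] riser (np.float64(-223.7), np.float64(122.2), np.float64(60.3)) F [-3.1  1.9  0.2] q [ 0.07  0.8  -0.06  2.13  0.13  0.51 -1.63]
shift m [ 0.0279 -0.0004 -0.0061] rv [ 0.033 -0.004  0.109] gap 87.9
```

View pics/t3c.png

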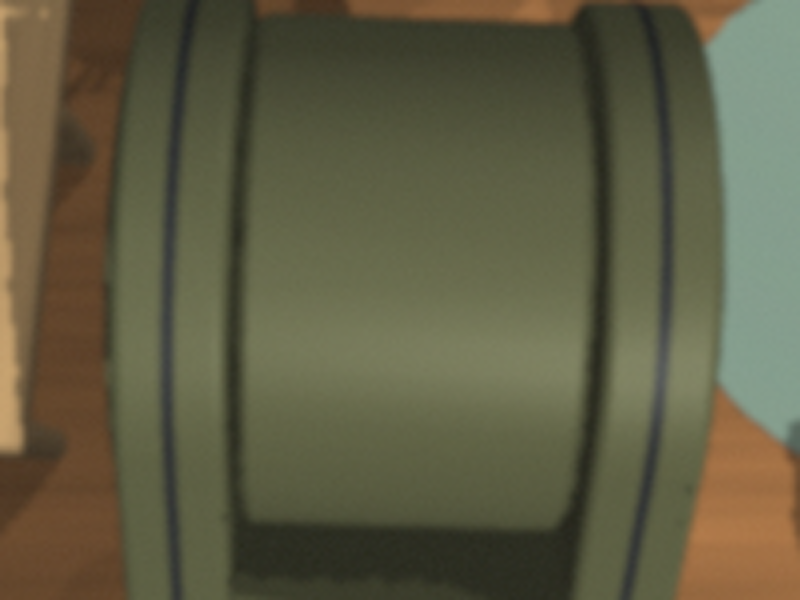

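The arm hides the box from the top camera here; the contact force (about 3.6 N) says it is being pushed.

Emit:
servo_tool(steps="0.003 0 -0.001 0.004 0 0.013 1; 0.007 0 -0.0015 0.008 0 0.027 1; 0.01 0 -0.002 0.012 0 0.04 1; 0.013 0 -0.003 0.016 0 0.055 1; 0.017 0 -0.004 0.02 0 0.068 1; 0.02 0 -0.0045 0.024 0 0.08 1; 0.024 0 -0.005 0.028 0 0.095 1; 0.028 0 -0.006 0.033 0 0.109 1")

```text
time_s: 8.68
position: [392.4, -64.3, 58.9]
orientation: [[0.951, -0.063, -0.302], [-0.06, -0.998, 0.019], [-0.302, -0.0, -0.953]]
contact_force: [-10.5, 3.2, 14.5]
finger_gap: 88.1
grasp_force: 7.4
```

Emit:
servo_tool(steps="0 0 0 0 0 0 1; -0.004 0 0 0 0 0 1; -0.012 0 0 0 0 0 1; -0.02 0 0 0 0 0 1; -0.025 0 -0.03 0 0 0 1; -0.025 0 -0.07 0 0 0 1; -0.03 0 -0.11 0 0 0 1; -0.03 0 -0.14 0 0 0 1")

```text
time_s: 9.35
position: [411.6, -66.3, 203.2]
orientation: [[0.956, -0.066, -0.286], [-0.063, -0.998, 0.018], [-0.286, 0.001, -0.958]]
contact_force: [0.1, -0.6, -0.9]
finger_gap: 88.2
grasp_force: 0.0
```

Run:
```python
from h import *
delta(frW(-380,0,200),1.504,0.5)
delta(frW(-260,80,200),0.7,0)
d=grab('side','s4.png')
for n in ('filebox',):
    for b in nets.regions_of('side',n)[:2]: print(b['bbox'],b['conf'])
```

```text
t 9.35 pos [411.6 -66.3 203.2] riser (np.float64(-220.7), np.float64(80.3), np.float64(203.2)) F [ 0.1 -0.6 -0.9] q [ 0.1   0.58 -0.08  1.91  0.04  0.94 -1.64]
shift m [ 0.0777  0.1594 -0.0198] rv [ 0.168  0.618 -1.595] gap 88.2
t 9.35 pos [411.6 -66.3 203.2] riser (np.float64(-220.7), np.float64(80.3), np.float64(203.2)) F [ 0.1 -0.6 -0.9] q [ 0.1   0.58 -0.08  1.91  0.04  0.94 -1.64]
shift m [0.0012 0.0393 0.003 ] rv [-0.111  0.276 -0.76 ] gap 88.2
[288.4, 209.7, 383.0, 308.0] 0.72
[202.3, 233.8, 237.3, 272.5] 0.41
```

Emit:
servo_tool(steps="0.01 0.02 -0.002 0.02 0.07 -0.09 1; 0.02 0.04 -0.005 0.04 0.14 -0.18 1; 0.03 0.06 -0.007 0.05 0.2 -0.29 1; 0.04 0.08 -0.01 0.065 0.25 -0.4 1; 0.05 0.1 -0.012 0.08 0.3 -0.51 1; 0.06 0.12 -0.015 0.09 0.34 -0.62 1; 0.07 0.14 -0.018 0.1 0.38 -0.73 1; 0.077 0.16 -0.02 0.11 0.42 -0.84 1")

```text
time_s: 10.12
position: [479.6, -232.0, 196.8]
orientation: [[0.723, 0.689, 0.058], [0.656, -0.71, 0.256], [0.217, -0.147, -0.965]]
contact_force: [0.7, 1.0, -0.8]
finger_gap: 88.0
grasp_force: 0.0
```

Run:
```python
from h import *
d=grab('top','t4.png')
a=d['pixels'][180:330,230:430]
cv2.imwrite('pics/t4c.png',cv2.resize(np.ascontiguousarray(a[:,:,::-1]),(800,600),interpolation=cv2.INTER_CUBIC))
delta(frW(-410,0,200),1.504,0.5)
for b in nets.regions_of('top','filebox')[:2]: print(b['bbox'],b['conf'])
```

```text
t 10.1667 pos [ 478.7 -240.9  195. ] riser (np.float64(-390.5), np.float64(1.7), np.float64(195.0)) F [ 0.7 -5.6  0.3] q [ 0.85  0.68 -0.52  1.77  0.08  0.81 -0.46]
shift m [-0.0114  0.0136 -0.0097] rv [ 0.132  0.213 -0.742] gap 88.4
[283.3, 219.2, 397.1, 293.5] 0.72
[166.2, 341.3, 232.4, 373.5] 0.58
```

View pics/t4c.png

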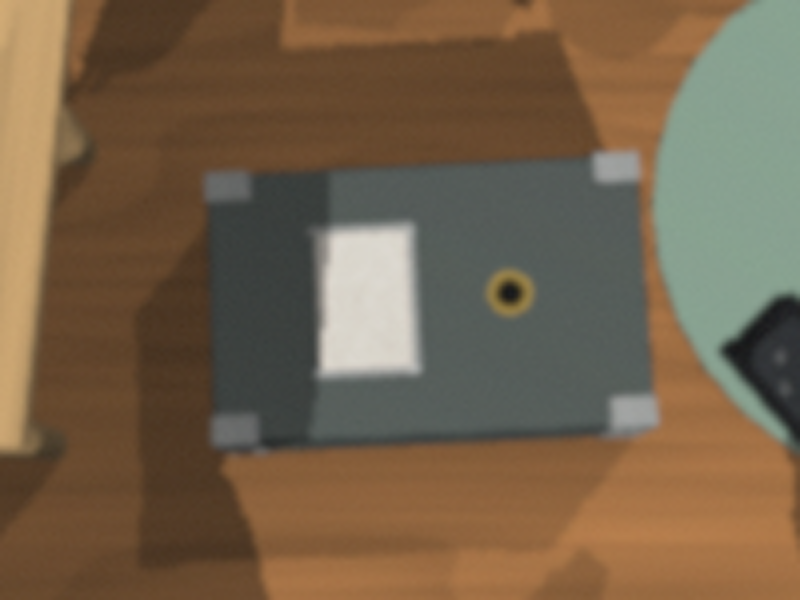

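The box is clear of the arm; its top corners in the crop are at (205,173), (640,152), (658,430), (213,447).

Run:
```python
from h import *
d=grab('top')
boxpose(d,[(281.25,223.25),(390,218),(394.5,287.5),(283.25,291.75)])
```

```text
corner riser (np.float64(-77.0), np.float64(-63.6), np.float64(90.0))
  corner riser (np.float64(-317.0), np.float64(-90.1), np.float64(90.0))
  corner riser (np.float64(-332.5), np.float64(62.5), np.float64(90.0))
  corner riser (np.float64(-93.9), np.float64(87.2), np.float64(90.0))
len 240.6395748832681 ang rel riser 0.10649265942130537 centre [493.775 -56.125  90.   ] (np.float64(-205.1), np.float64(-1.0), np.float64(90.0))
```

Run:
```python
from h import *
delta(frW(-395,0,180),1.504,0.5)
```

```text
t 10.2667 pos [ 478.2 -234.3  195.6] riser (np.float64(-383.9), np.float64(2.7), np.float64(195.6)) F [-0.3  0.9  0.7] q [ 0.84  0.68 -0.52  1.78  0.08  0.81 -0.47]
shift m [-0.0092  0.0118  0.0123] rv [ 0.128  0.213 -0.75 ] gap 88.0
```

Emit:
servo_tool(steps="-0.001 0.001 0.001 0.016 0.027 -0.1 1; -0.003 0.003 0.002 0.032 0.054 -0.2 1; -0.004 0.005 0.004 0.05 0.081 -0.3 1; -0.005 0.007 0.006 0.066 0.11 -0.4 1; -0.006 0.008 0.007 0.083 0.138 -0.5 1; -0.007 0.01 0.009 0.1 0.165 -0.6 1; -0.008 0.011 0.011 0.116 0.19 -0.68 1; -0.009 0.012 0.012 0.128 0.213 -0.75 1")

```text
time_s: 10.93
position: [481.6, -240.3, 181.2]
orientation: [[0.047, 0.999, 0.026], [0.876, -0.053, 0.48], [0.481, 0.0, -0.877]]
contact_force: [0.3, -0.1, -0.3]
finger_gap: 88.0
grasp_force: 0.0
```

Run:
```python
from h import *
delta(frW(-370,0,45),1.504,0.5)
```

```text
t 10.9333 pos [ 481.6 -240.3  181.2] riser (np.float64(-389.7), np.float64(-1.1), np.float64(181.2)) F [ 0.3 -0.1 -0.3] q [ 1.07  0.9  -0.84  1.61  0.18  1.04  0.25]
shift m [-0.0482 -0.0009  0.1289] rv [-0.006 -0.002  0.012] gap 88.0
```

Emit:
servo_tool(steps="-0.008 -0.001 0.018 0 0 0 1; -0.016 -0.001 0.036 0 0 0 1; -0.024 -0.001 0.054 0 0 0 1; -0.032 -0.001 0.072 0 0 0 1; -0.04 -0.001 0.09 0 0 0 1; -0.044 -0.001 0.11 0 0 0 1; -0.048 -0.001 0.129 0 0 0 1; -0.048 -0.001 0.129 0 0 0 1")

```text
time_s: 11.6
position: [479.7, -218.4, 42.8]
orientation: [[0.05, 0.999, 0.021], [0.875, -0.054, 0.482], [0.482, -0.006, -0.876]]
contact_force: [0.2, -0.3, 0.1]
finger_gap: 88.3
grasp_force: 0.0
```

Run:
```python
from h import *
delta(frW(-340,0,45),1.504,0.5)
delta(frW(-300,0,45),1.504,0.5)
```

```text
t 11.6 pos [ 479.7 -218.4   42.8] riser (np.float64(-368.0), np.float64(2.3), np.float64(42.8)) F [ 0.2 -0.3  0.1] q [ 1.01  1.08 -0.75  1.71  0.28  0.77  0.23]
shift m [0.0255 0.0026 0.0115] rv [-0.011 -0.003  0.008] gap 88.3
t 11.6 pos [ 479.7 -218.4   42.8] riser (np.float64(-368.0), np.float64(2.3), np.float64(42.8)) F [ 0.2 -0.3  0.1] q [ 1.01  1.08 -0.75  1.71  0.28  0.77  0.23]
shift m [0.0606 0.0031 0.0308] rv [-0.011 -0.003  0.008] gap 88.3
```

Emit:
servo_tool(steps="0.005 0.001 0.0025 -0.01 0 0.008 1; 0.01 0.002 0.005 -0.01 0 0.008 1; 0.014 0.002 0.0075 -0.01 0 0.008 1; 0.018 0.002 0.0095 -0.01 0 0.008 1; 0.022 0.002 0.0115 -0.01 0 0.008 1; 0.026 0.002 0.0135 -0.01 0 0.008 1; 0.03 0.002 0.016 -0.01 0 0.008 1; 0.034 0.002 0.018 -0.01 0 0.008 1")

```text
time_s: 12.27
position: [486.3, -183.7, 46.2]
orientation: [[0.058, 0.998, 0.039], [0.876, -0.07, 0.478], [0.48, 0.006, -0.878]]
contact_force: [-0.6, -1.0, 0.5]
finger_gap: 88.3
grasp_force: 0.0
```

Emit:
servo_tool(steps="0.003 0 0.0015 0 0 0 1; 0.006 0 0.0033 0 0 0 1; 0.009 0 0.005 0 0 0 1; 0.012 0 0.0065 0 0 0 1; 0.015 0 0.008 0 0 0 1; 0.018 0 0.0098 0 0 0 1; 0.021 0 0.0115 0 0 0 1; 0.021 0 0.0115 0 0 0 1")

```text
time_s: 12.93
position: [487.4, -160.7, 45.8]
orientation: [[0.058, 0.998, 0.038], [0.876, -0.069, 0.477], [0.478, 0.005, -0.878]]
contact_force: [-2.5, -3.7, 1.1]
finger_gap: 87.9
grasp_force: 1.6
```

Run:
```python
from h import *
d=grab('top','t5.png')
a=d['pixels'][180:330,230:430]
cv2.imwrite('pics/t5c.png',cv2.resize(np.ascontiguousarray(a[:,:,::-1]),(800,600),interpolation=cv2.INTER_CUBIC))
delta(frW(-300,0,45),1.504,0.5)
```

```text
t 12.9833 pos [ 487.4 -160.7   45.8] riser (np.float64(-309.9), np.float64(-1.6), np.float64(45.8)) F [-0.8 -3.2  1. ] q [ 0.94  1.05 -0.74  1.82  0.27  0.64  0.14]
shift m [ 0.0083 -0.0016  0.0054] rv [0.006 0.001 0.   ] gap 88.1
```

View pics/t5c.png

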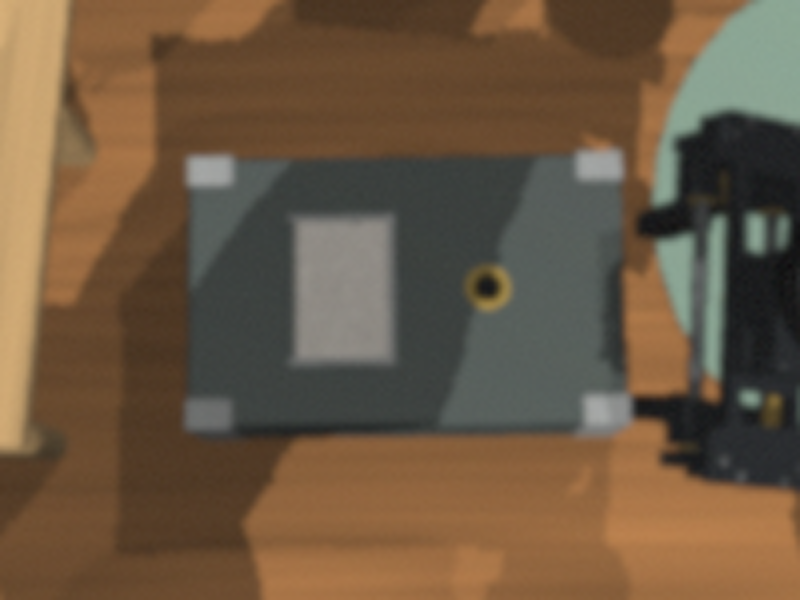

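Run:
```python
from h import *
d=grab('top')
cs=[(276.75,218.75),(385.5,217.5),(388,286.25),(276.25,288.25)]
boxpose(d,cs)
g=cv2.cvtColor(d['pixels'],cv2.COLOR_RGB2GRAY)
c2=cv2.cornerSubPix(g,np.float32(cs).reshape(-1,1,2),(4,4),(-1,-1),(3,40,.01)).reshape(-1,2)
print(c2);boxpose(d,c2)
```

```text
corner riser (np.float64(-66.1), np.float64(-73.2), np.float64(90.0))
  corner riser (np.float64(-307.0), np.float64(-90.6), np.float64(90.0))
  corner riser (np.float64(-318.6), np.float64(60.8), np.float64(90.0))
  corner riser (np.float64(-78.2), np.float64(80.7), np.float64(90.0))
len 241.41346793416477 ang rel riser 0.07735931419794984 centre [499.225 -43.8    90.   ] (np.float64(-192.5), np.float64(-5.6), np.float64(90.0))
[[276.53748 218.64862]
 [386.03473 218.90582]
 [388.      286.25   ]
 [275.88797 286.87708]]
  corner riser (np.float64(-65.6), np.float64(-73.4), np.float64(90.0))
  corner riser (np.float64(-308.3), np.float64(-87.5), np.float64(90.0))
  corner riser (np.float64(-318.6), np.float64(60.8), np.float64(90.0))
  corner riser (np.float64(-77.2), np.float64(77.7), np.float64(90.0))
len 242.5510100989068 ang rel riser 0.06391033192137185 centre [499.25  -43.775  90.   ] (np.float64(-192.4), np.float64(-5.6), np.float64(90.0))
```

Emit:
servo_tool(steps="-0.013 0 -0.007 0 0 0 1; -0.026 0 -0.0144 0 0 0 1; -0.01 0 -0.043 0 0 0 0; 0.005 0.01 -0.075 0 0 0 0; 0.017 0.045 -0.093 0 0 0 0; 0.03 0.078 -0.085 0 0 0 0; 0.045 0.108 -0.073 0 0 0 0; 0.058 0.133 -0.064 0 0 0 0")

```text
time_s: 13.7
position: [624.1, -147.4, 131.7]
orientation: [[0.058, 0.997, 0.041], [0.875, -0.07, 0.479], [0.481, 0.008, -0.877]]
contact_force: [0.3, -0.8, -0.6]
finger_gap: 50.3
grasp_force: 0.0
```

Run:
```python
from h import *
delta(frW(-290,-128,72),1.504,0.5)
```

```text
t 13.7 pos [ 624.1 -147.4  131.7] riser (np.float64(-287.5), np.float64(-137.1), np.float64(131.7)) F [ 0.3 -0.8 -0.6] q [ 0.78  1.02 -0.78  1.44  0.19  0.96  0.08]
shift m [-0.0309 -0.0095  0.051 ] rv [ 0.009 -0.002  0.001] gap 50.3
```

Emit:
servo_tool(steps="-0.007 0 0.012 0 0 0 0; -0.015 0 0.024 0 0 0 0; -0.023 0 0.038 0 0 0 0; -0.031 0 0.051 0 0 0 0; -0.031 -0.005 0.051 0 0 0 0; -0.031 -0.01 0.051 0 0 0 0; -0.031 -0.015 0.051 0 0 0 0; -0.031 -0.018 0.051 0 0 0 0")

```text
time_s: 14.37
position: [603.0, -151.2, 71.8]
orientation: [[0.059, 0.998, 0.039], [0.876, -0.07, 0.478], [0.479, 0.006, -0.878]]
contact_force: [-0.4, -0.9, 0.1]
finger_gap: 0.6
grasp_force: 0.0
```

Run:
```python
from h import *
delta(frW(-290,-92,72),1.504,0.5)
```

```text
t 14.3667 pos [ 603.  -151.2   71.8] riser (np.float64(-292.7), np.float64(-116.3), np.float64(71.8)) F [-0.4 -0.9  0.1] q [ 0.8   1.08 -0.76  1.51  0.23  0.84  0.1 ]
shift m [ 0.0024 -0.0243  0.001 ] rv [ 0.007 -0.    -0.   ] gap 0.6
```

Emit:
servo_tool(steps="0 -0.004 0 0 0 0 0; 0 -0.008 0 0 0 0 0; 0 -0.011 0 0 0 0 0; 0 -0.014 0 0 0 0 0; 0 -0.017 0 0 0 0 0; 0 -0.02 0 0 0 0 0; 0 -0.0225 0 0 0 0 0; 0 -0.0235 0 0 0 0 0")

```text
time_s: 15.03
position: [579.8, -149.1, 70.9]
orientation: [[0.058, 0.998, 0.038], [0.876, -0.07, 0.478], [0.48, 0.006, -0.877]]
contact_force: [0.0, -0.0, -0.1]
finger_gap: 0.6
grasp_force: 0.0
```

```bash
cat >> h.py <<'E'
def predict(d,cx,cy,a):
    c,s=np.cos(a),np.sin(a)
    return proj(d,[frW(cx+c*u-s*v,cy+s*u+c*v,90) for u,v in[(120,-75),(-120,-75),(-120,75),(120,75)]])
def side_fit(d,cx,cy,a):
    "fit rect by maximising gradient along predicted top outline"
    from scipy.optimize import minimize
    g=cv2.GaussianBlur(cv2.cvtColor(d['pixels'],cv2.COLOR_RGB2LAB),(0,0),1.2).astype(np.float32)
    m=sum(np.hypot(cv2.Sobel(g[:,:,i],5,1,0),cv2.Sobel(g[:,:,i],5,0,1)) for i in range(3)); m=np.minimum(m,np.percentile(m,97))
    def f(p):
        P=predict(d,p[0],p[1],p[2]/100);q=np.concatenate([P[i]+(P[(i+1)%4]-P[i])*np.linspace(.03,.97,60)[:,None] for i in(0,2,3)]).astype(np.float32)
        return -cv2.remap(m,q[:,0:1].copy(),q[:,1:2].copy(),1).mean()
    best=min((minimize(f,[cx+i,cy+j,a*100+k],method='Nelder-Mead',options=dict(initial_simplex=np.array([[cx+i,cy+j,a*100+k],[cx+i+3,cy+j,a*100+k],[cx+i,cy+j+3,a*100+k],[cx+i,cy+j,a*100+k+2]]))) for i in(-4,0,4) for j in(-4,0,4) for k in(-3,0,3)),key=lambda r:r.fun)
    print('fit',best.x.round(1),best.fun,'top end y',best.x[1]+1.2*best.x[2],'foot y',best.x[1]-1.2*best.x[2])
E
python3 - <<'E'
from h import *
delta(frW(-290,-92,72),1.504,0.5)
d=grab('top','t6.png')
side_fit(d,-195,0,0.02)
# check on the earlier known image
im=cv2.cvtColor(cv2.imread('pics/t5.png'),cv2.COLOR_BGR2RGB); e=dict(d); e['pixels']=im
side_fit(e,-192,-4,0.07)
a=d['pixels'][180:330,230:430]
cv2.imwrite('pics/t6c.png',cv2.resize(np.ascontiguousarray(a[:,:,::-1]),(800,600),interpolation=cv2.INTER_CUBIC))
E
```

```text
t 15.0333 pos [ 579.8 -149.1   70.9] riser (np.float64(-292.1), np.float64(-93.0), np.float64(70.9)) F [ 0.  -0.  -0.1] q [ 0.82  1.06 -0.76  1.59  0.23  0.8   0.1 ]
shift m [ 0.0024 -0.001   0.    ] rv [ 0.006 -0.     0.   ] gap 0.6
fit [-192.4   -2.7    6. ] -101.76004791259766 top end y 4.496319978687956 foot y -9.984418028391822
fit [-192.4   -2.8    6. ] -102.12406921386719 top end y 4.4273395368999795 foot y -10.040601230069289
```

Emit:
servo_tool(steps="0 -0.002 0 0 0 0 0; 0 -0.004 0 0 0 0 0; 0 -0.006 0 0 0 0 0; 0 -0.008 0 0 0 0 0; 0 -0.01 0 0 0 0 0; 0 -0.011 0 0 0 0 0; 0 -0.012 0 0 0 0 0; 0 -0.012 0 0 0 0 0")

```text
time_s: 15.75
position: [568.1, -148.3, 70.9]
orientation: [[0.058, 0.998, 0.039], [0.876, -0.07, 0.478], [0.48, 0.006, -0.877]]
contact_force: [-0.4, -0.2, 0.4]
finger_gap: 0.4
grasp_force: 0.0
```

Run:
```python
from h import *
delta(frW(-290,-92,72),1.504,0.5)
d=grab('top','t7.png')
side_fit(d,-193,0,0.04)
a=d['pixels'][180:330,230:430]
cv2.imwrite('pics/t7c.png',cv2.resize(np.ascontiguousarray(a[:,:,::-1]),(800,600),interpolation=cv2.INTER_CUBIC))
```

```text
t 15.75 pos [ 568.1 -148.3   70.9] riser (np.float64(-292.1), np.float64(-81.3), np.float64(70.9)) F [-0.4 -0.2  0.4] q [ 0.84  1.06 -0.76  1.62  0.23  0.78  0.1 ]
shift m [0.0024 0.0107 0.0001] rv [ 0.007 -0.     0.   ] gap 0.4
fit [-192.3   -2.8    6. ] -101.19598388671875 top end y 4.432351345225017 foot y -10.040378866814175
```

View pics/t7c.png

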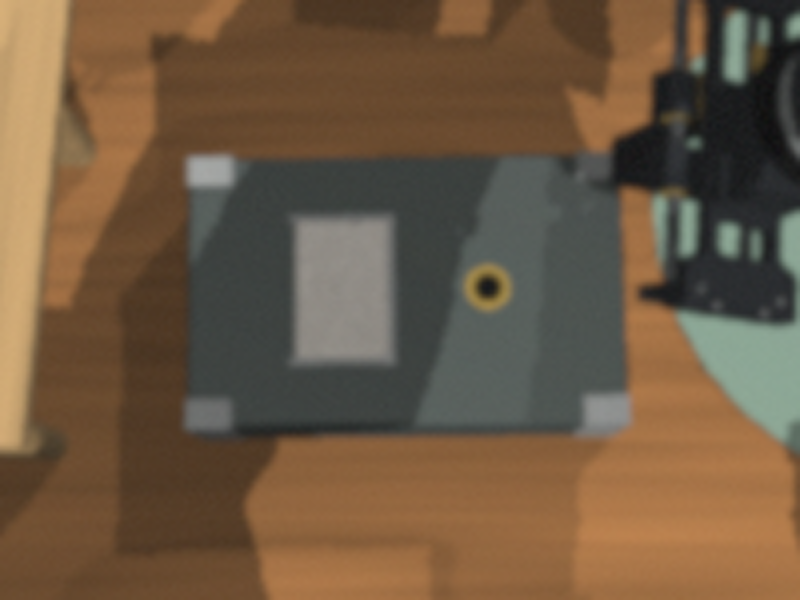

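The finger tip shows at crop (612,160), at the far foot corner of the box (about (622,150)); compare with where the TCP should project.

Run:
```python
from h import *
d=grab('top')
o=arm.get_obs();p=o['position'];M=o['orientation']
q=proj(d,[p,p-20*M[:,2],p-60*M[:,2]]);print((q-[230,180])*4)
print((predict(d,-192.4,-2.7,.06)-[230,180])*4)
print(nets.find_in('wrist','filebox')[:1])
```

```text
[[590.89721701 171.83953846]
 [611.3379097  166.23162883]
 [654.54358785 154.37813922]]
[[190.17717199 160.19076157]
 [622.80024999 160.30867308]
 [628.18338504 432.59936695]
 [183.27918147 430.47970283]]
[{'bbox': [129.1, 0.2, 509.1, 218.1], 'conf': 0.6}]
```

Run:
```python
from h import *
import h
o=arm.get_obs();p=o['position'];M=o['orientation']
for n in('top','side'):
    d=grab(n)
    m=[b for b in nets.regions_of(n,'filebox') if b['conf']>.4]
    r=m[0]['region'];ys,xs=np.nonzero(r);print(n,m[0]['conf'],r.sum(),xs.min(),xs.max(),ys.min(),ys.max())
    hull=cv2.convexHull(np.column_stack([xs,ys]).astype(np.int32))
    print(cv2.approxPolyDP(hull,2,True).reshape(-1,2).tolist())
    c,s=np.cos(.065),np.sin(.065)
    print('pred',[[proj(d,[frW(-192.4+c*u-s*v,-4+s*u+c*v,z)])[0].round(0).astype(int).tolist() for u,v in[(120,-75),(-120,-75),(-120,75),(120,75)]] for z in(90,0)])
    print('tcp',proj(d,[p,p-50*M[:,2],p-100*M[:,2]]).round().tolist())
    print('tool',[b['bbox'] for b in nets.find_in(n,'gripper')[:1]] if 0 else '')
```

```text
top 0.7 7669 276 387 217 289
[[387, 285], [383, 288], [281, 289], [277, 285], [278, 221], [381, 217], [385, 227]]
pred [[[277, 220], [386, 219], [387, 287], [276, 287]], [[282, 228], [381, 228], [383, 290], [281, 290]]]
tcp [[378.0, 223.0], [391.0, 219.0], [405.0, 215.0]]
tool 
side 0.87 5268 290 383 215 304
[[380, 284], [335, 304], [330, 303], [291, 258], [290, 233], [334, 215], [381, 261], [383, 272]]
pred [[[337, 285], [291, 231], [335, 212], [383, 263]], [[336, 307], [292, 253], [335, 234], [381, 285]]]
tcp [[295.0, 238.0], [291.0, 222.0], [287.0, 205.0]]
tool
```

Run:
```python
from h import *
for n,(u0,v0,u1,v1) in(('side',(280,216,312,258)),('top',(366,208,402,232))):
    d=grab(n);g=cv2.cvtColor(d['pixels'],cv2.COLOR_RGB2GRAY)
    print(n,'cols',list(range(u0,u1,2)))
    for v in range(v0,v1,2): print(v,' '.join('%3d'%x for x in g[v,u0:u1:2]))
    s=cv2.imread('pics/s4.png',0) if n=='side' else cv2.imread('pics/t4.png',0)
```

```text
side cols [280, 282, 284, 286, 288, 290, 292, 294, 296, 298, 300, 302, 304, 306, 308, 310]
216 198 121  50  46  45  46  46  53 150 204 202 204 201 202 200 203
218 204 161  53  49  47  48  43  48 134 202 202 205 203 204 202 205
220 202 192  91  45  46  50  43  46 117 200 203 205 203 203 205 205
222 205 204 131  45  46  47  46  47  97 193 201 201 206 200 203 202
224 203 202 173  58  47  44  51  44  83 189 204 201 203 195 174 143
226 205 204 193  92  50  47  48  43  75 186 197 195 165 125 108  95
228 203 201 202 145  68  49  47  63 112 170 152 128 103  98  97  97
230 202 201 204 193 164 115 100 113 117 103  95  98  97  93  95 101
232 206 206 202 202 199 149 107 103  89  77  98  98  96 101  98 103
234 202 202 201 201 203 128  96 105 103 109  97  95  96 103 100  98
236 206 205 206 204 203 126  84  95  82  95  95  98  95 105 111 111
238 203 202 201 207 203 132  79  77  60  80 104  98 102 111 116 111
240 203 202 201 206 200 140  77  65  58  92 104 110 111 116 114 113
242 206 203 206 206 201 139  73  58  54  77 103 113 116 108 115 113
244 204 205 201 202 201 154  82  67  54  59  82 108 113 1
[... 730 characters left out ...]
  27  34  64  69
214  81  82  80  81  82 109 121 119 108  68  40  31  24  24  27  34  56  56
216  82  81  82  82  82  97 117 120  90  34  26  23  27  28  29  36  51  55
218  78  74  69  69  78  85  96  96  73  29  27  24  22  29  26  37  51  50
220  89  79  59  52  72  84  84  84  64  27  24  28  25  28  28  38  50  50
222  89  79  68  56  79  86  83  83  63  28  26  26  27  28  30  39  49  44
224  86  79  78  73  91  82  74  71  49  28  27  24  27  27  28  36  45  42
226  87  79  79  77  79  79  68  55  47  48  62  56  46  36  36  52  65  60
228  86  79  79  78  77  80  78  72  67  74 109 109 102  92 104 100  90  83
230  89  82  81  78  80  82  81  78  78  84 111 116 114 117 147 120  76 105
```

Emit:
servo_tool(steps="0 0.013 0 0 0 0 0; 0 0.027 0 0 0 0 0; 0 0.04 0 0 0 0 0; -0.006 0.04 0.011 0 0 0 0; -0.0125 0.04 0.023 0 0 0 0; -0.0125 0.034 0.023 0 0 0 0; -0.0125 0.028 0.023 0 0 0 0; -0.0125 0.024 0.023 0 0 0 0")

```text
time_s: 16.87
position: [590.5, -150.1, 44.2]
orientation: [[0.059, 0.998, 0.037], [0.875, -0.07, 0.478], [0.48, 0.004, -0.877]]
contact_force: [2.5, -0.5, -1.0]
finger_gap: 0.6
grasp_force: 1.0
```

Emit:
servo_tool(steps="0 -0.001 0 0 0 0 0; 0 -0.002 0 0 0 0 0; 0 -0.003 0 0 0 0 0; 0 -0.004 0 0 0 0 0; 0 -0.005 0 0 0 0 0; 0 -0.006 0 0 0 0 0; 0 -0.007 0 0 0 0 0; 0 -0.008 0 0 0 0 0")

```text
time_s: 17.53
position: [585.2, -149.9, 45.1]
orientation: [[0.058, 0.997, 0.04], [0.876, -0.071, 0.477], [0.479, 0.008, -0.878]]
contact_force: [3.2, -2.6, 0.3]
finger_gap: 0.1
grasp_force: 1.8
```

Run:
```python
from h import *
delta(frW(-290,-92,45),1.504,0.5)
d=grab('top');side_fit(d,-193,0,0.04)
```

```text
t 17.5333 pos [ 585.2 -149.9   45.1] riser (np.float64(-292.6), np.float64(-98.4), np.float64(45.1)) F [ 3.2 -2.6  0.3] q [ 0.81  1.1  -0.74  1.57  0.25  0.77  0.11]
shift m [ 0.0022 -0.0064  0.0012] rv [0.009 0.001 0.   ] gap 0.1
fit [-1.906e+02 -1.000e-01  3.000e+00] -99.67788696289062 top end y 3.444623913536013 foot y -3.669812806947805
```

Emit:
servo_tool(steps="0 -0.001 0 0 0 0 0; 0 -0.002 0 0 0 0 0; 0 -0.003 0 0 0 0 0; 0 -0.004 0 0 0 0 0; 0 -0.0045 0 0 0 0 0; 0 -0.005 0 0 0 0 0; 0 -0.005 0 0 0 0 0; 0 -0.005 0 0 0 0 0")

```text
time_s: 18.25
position: [579.5, -148.9, 44.9]
orientation: [[0.058, 0.998, 0.039], [0.876, -0.07, 0.478], [0.48, 0.006, -0.877]]
contact_force: [2.5, -2.2, 1.9]
finger_gap: 0.5
grasp_force: 2.0
```

Run:
```python
from h import *
delta(frW(-290,-92,45),1.504,0.5)
d=grab('top');side_fit(d,-191,0,0.01)
```

```text
t 18.25 pos [ 579.5 -148.9   44.9] riser (np.float64(-292.0), np.float64(-92.7), np.float64(44.9)) F [ 2.5 -2.2  1.9] q [ 0.82  1.1  -0.74  1.59  0.25  0.76  0.11]
shift m [ 0.0018 -0.0007  0.0008] rv [ 0.007 -0.     0.   ] gap 0.5
fit [-188.3    2.9    1.2] -100.7816162109375 top end y 4.407227720725173 foot y 1.4675379547949912
```

Emit:
servo_tool(steps="0 0.015 0 0 0 0 0; 0 0.03 0 0 0 0 0; 0.018 0.03 -0.031 0 0 0 0; 0.02 0.03 -0.065 0 0 0 0; -0.01 0.01 -0.085 0 0 0 0; -0.03 -0.025 -0.1 0 0 0 1; -0.04 -0.06 -0.102 0 0 0 1; -0.04 -0.095 -0.102 0 0 0 1")

```text
time_s: 18.97
position: [474.1, -228.0, 112.8]
orientation: [[0.063, 0.997, 0.035], [0.875, -0.072, 0.478], [0.479, 0.001, -0.878]]
contact_force: [-0.9, -0.4, -0.2]
finger_gap: 18.2
grasp_force: 0.0
```

Run:
```python
from h import *
delta(frW(-365,2,40),1.504,0.5)
d=grab('top');side_fit(d,-190,1,0.01)
```

```text
t 18.9667 pos [ 474.1 -228.   112.8] riser (np.float64(-377.9), np.float64(7.1), np.float64(112.8)) F [-0.9 -0.4 -0.2] q [ 1.06  0.97 -0.8   1.7   0.23  0.87  0.23]
shift m [-0.0235  0.005   0.0701] rv [ 0.003  0.    -0.004] gap 18.2
fit [-188.5    2.7    1.5] -102.77606201171875 top end y 4.549821012605634 foot y 0.9076544390281651
```

Emit:
servo_tool(steps="-0.004 0 0.01 0 0 0 1; -0.008 0.001 0.022 0 0 0 1; -0.012 0.002 0.035 0 0 0 1; -0.016 0.003 0.047 0 0 0 1; -0.02 0.003 0.06 0 0 0 1; -0.0235 0.003 0.07 0 0 0 1; -0.0235 0.003 0.07 0 0 0 1; -0.0235 0.003 0.07 0 0 0 1")

```text
time_s: 19.68
position: [482.7, -212.4, 41.0]
orientation: [[0.058, 0.998, 0.037], [0.875, -0.068, 0.479], [0.481, 0.005, -0.877]]
contact_force: [0.2, -1.2, -0.4]
finger_gap: 75.6
grasp_force: 0.0
```

Run:
```python
from h import *
delta(frW(-325,2,40),1.504,0.5)
```

```text
t 19.6833 pos [ 482.7 -212.4   41. ] riser (np.float64(-361.8), np.float64(-0.4), np.float64(41.0)) F [ 0.2 -1.2 -0.4] q [ 1.01  1.07 -0.74  1.73  0.28  0.74  0.21]
shift m [ 0.0318 -0.0024  0.0185] rv [ 0.005 -0.002  0.001] gap 75.6
```

Emit:
servo_tool(steps="0.005 0 0.003 0.005 0 0 1; 0.0105 -0.001 0.0058 0.005 0 0 1; 0.016 -0.0015 0.0087 0.005 0 0 1; 0.021 -0.002 0.0115 0.005 0 0 1; 0.0265 -0.002 0.0145 0.005 0 0 1; 0.0317 -0.002 0.0173 0.005 0 0 1; 0.037 -0.002 0.0202 0.005 0 0 1; 0.042 -0.002 0.023 0.005 0 0 1")

```text
time_s: 20.35
position: [484.1, -164.8, 41.9]
orientation: [[0.058, 0.998, 0.034], [0.876, -0.067, 0.478], [0.48, 0.002, -0.877]]
contact_force: [-0.6, -0.6, 0.9]
finger_gap: 88.4
grasp_force: 0.0
```

Emit:
servo_tool(steps="0.004 0 0.0022 0 0 0 1; 0.008 0 0.0044 0 0 0 1; 0.012 0 0.0066 0 0 0 1; 0.016 0 0.0088 0 0 0 1; 0.02 0 0.011 0 0 0 1; 0.024 0 0.0132 0 0 0 1; 0.028 0 0.0154 0 0 0 1; 0.032 0 0.0176 0 0 0 1")

```text
time_s: 21.02
position: [486.8, -130.9, 41.3]
orientation: [[0.06, 0.998, 0.035], [0.877, -0.07, 0.476], [0.477, 0.002, -0.879]]
contact_force: [-1.0, -4.5, 2.1]
finger_gap: 88.3
grasp_force: 2.5
```

Run:
```python
from h import *
delta(frW(-250,2,40),1.504,0.5)
d=grab('top');x=arm.get_obs()['position'];side_fit(d,toR(x)[0]+123,2,0.01)
```

```text
t 21.0167 pos [ 486.8 -130.9   41.3] riser (np.float64(-280.2), np.float64(1.0), np.float64(41.3)) F [-1.  -4.5  2.1] q [ 0.89  1.04 -0.73  1.87  0.27  0.57  0.1 ]
shift m [ 0.0259 -0.0011  0.0156] rv [ 0.003  0.002 -0.002] gap 88.3
fit [-167.2   -1.    -1.9] -108.40030670166016 top end y -3.2534312967724848 foot y 1.263130350622771
```

Emit:
servo_tool(steps="0.004 0 0.0022 0 0 0 1; 0.008 0 0.0044 0 0 0 1; 0.012 0 0.0066 0 0 0 1; 0.016 0 0.0088 0 0 0 1; 0.02 0 0.011 0 0 0 1; 0.024 0 0.0132 0 0 0 1; 0.028 0 0.0154 0 0 0 1; 0.028 0 0.0154 0 0 0 1")

```text
time_s: 21.73
position: [488.5, -95.5, 41.8]
orientation: [[0.057, 0.998, 0.033], [0.875, -0.065, 0.48], [0.481, 0.001, -0.877]]
contact_force: [1.2, -1.9, -0.7]
finger_gap: 87.9
grasp_force: 0.8
```

Run:
```python
from h import *
delta(frW(-220,1,40),1.504,0.5)
d=grab('top');x=arm.get_obs()['position'];side_fit(d,toR(x)[0]+113,0,0.0)
# riser front edge fit: check top-front edge line by gradient
g=cv2.cvtColor(d['pixels'],cv2.COLOR_RGB2GRAY).astype(float)
from numpy import argmax
for y in (90,60,-60,-150,-250,-330):
    xs=np.arange(-12,12,.25);P=proj(d,[frW(x,y,122) for x in xs]).astype(np.float32)
    v=cv2.remap(g.astype(np.float32),P[:,:1].copy(),P[:,1:].copy(),1).ravel();gr=np.abs(np.gradient(cv2.GaussianBlur(v.reshape(-1,1),(0,0),4).ravel()));print(y,xs[argmax(gr)],gr.max().round(1),end=' | ')
for x in (30,70,200):
    xs=np.arange(-12,12,.25);P=proj(d,[frW(x,98+s,122) for s in xs]).astype(np.float32)
    v=cv2.remap(g.astype(np.float32),P[:,:1].copy(),P[:,1:].copy(),1).ravel();gr=np.abs(np.gradient(cv2.GaussianBlur(v.reshape(-1,1),(0,0),4).ravel()));print('near',x,xs[argmax(gr)],gr.max().round(1),end=' | ')
for x in (10,30):
    xs=np.arange(-12,12,.25);P=proj(d,[frW(x,-342+s,122) for s in xs]).astype(np.float32)
    v=cv2.remap(g.astype(np.float32),P[:,:1].copy(),P[:,1:].copy(),1).ravel();gr=np.abs(np.gradient(cv2.GaussianBlur(v.reshape(-1,1),(0,0),4).ravel()));print('far',x,xs[argmax(gr)],gr.max().round(1),end=' | ')
```

```text
t 21.7333 pos [488.5 -95.5  41.8] riser (np.float64(-244.7), np.float64(1.7), np.float64(41.8)) F [ 1.2 -1.9 -0.7] q [ 0.84  1.03 -0.72  1.92  0.26  0.51  0.05]
shift m [0.0208 0.0007 0.0135] rv [ 0.001 -0.001  0.002] gap 87.9
fit [-131.8   -0.8   -1.2] -112.20124053955078 top end y -2.2354461394576126 foot y 0.5924557538862248
90 4.25 2.4 | 60 2.5 3.3 | -60 3.0 2.9 | -150 2.75 2.8 | -250 2.25 3.1 | -330 2.5 2.1 | near 30 0.25 3.2 | near 70 -2.25 1.8 | near 200 -1.0 1.3 | far 10 -0.5 2.9 | far 30 -1.5 3.6 |
```

Emit:
servo_tool(steps="0.004 0 0.0022 0 0 0 1; 0.008 0 0.0044 0 0 0 1; 0.012 0 0.0066 0 0 0 1; 0.016 0 0.0088 0 0 0 1; 0.02 0 0.011 0 0 0 1; 0.024 0 0.0132 0 0 0 1; 0.028 0 0.0154 0 0 0 1; 0.032 0 0.0176 0 0 0 1")

```text
time_s: 22.45
position: [491.2, -61.2, 41.5]
orientation: [[0.059, 0.998, 0.034], [0.876, -0.068, 0.478], [0.479, 0.002, -0.878]]
contact_force: [-1.2, -4.5, 1.6]
finger_gap: 88.2
grasp_force: 2.6
```

Emit:
servo_tool(steps="0.004 0 0.0022 0 0 0 1; 0.008 0 0.0044 0 0 0 1; 0.012 0 0.0066 0 0 0 1; 0.016 0 0.0088 0 0 0 1; 0.02 0 0.011 0 0 0 1; 0.024 0 0.0132 0 0 0 1; 0.028 0 0.0154 0 0 0 1; 0.032 0 0.0176 0 0 0 1")

```text
time_s: 23.12
position: [493.6, -24.8, 41.4]
orientation: [[0.059, 0.998, 0.034], [0.876, -0.068, 0.478], [0.479, 0.002, -0.878]]
contact_force: [0.3, -5.6, 3.1]
finger_gap: 88.3
grasp_force: 2.8
```

Run:
```python
from h import *
delta(frW(-140,0,40),1.504,0.5)
d=grab('top');grab('top','t9.png')
```

```text
t 23.1167 pos [493.6 -24.8  41.4] riser (np.float64(-173.9), np.float64(1.2), np.float64(41.4)) F [ 0.3 -5.6  3.1] q [ 0.7   1.01 -0.7   2.    0.24  0.37 -0.04]
shift m [0.0291 0.0012 0.0175] rv [ 0.002  0.001 -0.001] gap 88.3
```

Emit:
servo_tool(steps="0.004 0 0.0022 0 0 0 1; 0.008 0 0.0044 0 0 0 1; 0.012 0 0.0066 0 0 0 1; 0.016 0 0.0088 0 0 0 1; 0.02 0 0.011 0 0 0 1; 0.024 0 0.0132 0 0 0 1; 0.028 0 0.0154 0 0 0 1; 0.032 0 0.0176 0 0 0 1")

```text
time_s: 23.88
position: [496.1, 11.4, 41.3]
orientation: [[0.059, 0.998, 0.034], [0.876, -0.069, 0.478], [0.479, 0.002, -0.878]]
contact_force: [-1.4, -5.9, 3.6]
finger_gap: 88.3
grasp_force: 2.9
```

Emit:
servo_tool(steps="0.004 0 0.0022 0 0 0 1; 0.008 0 0.0044 0 0 0 1; 0.012 0 0.0066 0 0 0 1; 0.016 0 0.0088 0 0 0 1; 0.02 0 0.011 0 0 0 1; 0.024 0 0.0132 0 0 0 1; 0.028 0 0.0154 0 0 0 1; 0.028 0 0.0154 0 0 0 1")

```text
time_s: 24.55
position: [498.1, 44.6, 41.4]
orientation: [[0.058, 0.998, 0.033], [0.875, -0.067, 0.479], [0.48, 0.001, -0.877]]
contact_force: [0.5, -2.5, 1.0]
finger_gap: 88.0
grasp_force: 1.2
```

Run:
```python
from h import *
delta(frW(-60,0,40),1.504,0.5)
```

```text
t 24.55 pos [498.1  44.6  41.4] riser (np.float64(-104.3), np.float64(1.5), np.float64(41.4)) F [ 0.5 -2.5  1. ] q [ 0.56  0.99 -0.67  2.05  0.2   0.26 -0.13]
shift m [0.0382 0.0015 0.0225] rv [ 0.001 -0.001  0.001] gap 88.0
```

Emit:
servo_tool(steps="0.004 0 0.0022 0 0 0 1; 0.008 0 0.0044 0 0 0 1; 0.012 0 0.0066 0 0 0 1; 0.016 0 0.0088 0 0 0 1; 0.02 0 0.011 0 0 0 1; 0.024 0 0.0132 0 0 0 1; 0.028 0 0.0154 0 0 0 1; 0.032 0 0.0176 0 0 0 1")

```text
time_s: 25.22
position: [500.5, 79.6, 41.0]
orientation: [[0.06, 0.998, 0.034], [0.876, -0.069, 0.478], [0.479, 0.001, -0.878]]
contact_force: [0.2, -5.3, 4.0]
finger_gap: 88.0
grasp_force: 3.1
```

Emit:
servo_tool(steps="0.0015 0 0.0008 0 0 0 1; 0.003 0 0.0016 0 0 0 1; 0.0045 0 0.0025 0 0 0 1; 0.006 0 0.0033 0 0 0 1; 0.0075 0 0.0041 0 0 0 1; 0.009 0 0.005 0 0 0 1; 0.0105 0 0.0058 0 0 0 1; 0.012 0 0.0066 0 0 0 1")

```text
time_s: 25.88
position: [501.4, 93.1, 40.9]
orientation: [[0.06, 0.998, 0.034], [0.876, -0.068, 0.478], [0.479, 0.001, -0.878]]
contact_force: [0.3, -5.8, 4.7]
finger_gap: 88.0
grasp_force: 3.1
```

Emit:
servo_tool(steps="0.001 0 0.0005 0 0 0 1; 0.002 0 0.0011 0 0 0 1; 0.003 0 0.0016 0 0 0 1; 0.004 0 0.0022 0 0 0 1; 0.005 0 0.0027 0 0 0 1; 0.006 0 0.0033 0 0 0 1; 0.007 0 0.0038 0 0 0 1; 0.007 0 0.0038 0 0 0 1")

```text
time_s: 26.55
position: [502.0, 101.4, 41.0]
orientation: [[0.059, 0.998, 0.034], [0.876, -0.068, 0.478], [0.479, 0.001, -0.878]]
contact_force: [0.4, -5.5, 2.3]
finger_gap: 88.2
grasp_force: 2.6
```

Emit:
servo_tool(steps="0.0006 0 0.0003 0 0 0 1; 0.0012 0 0.0006 0 0 0 1; 0.0018 0 0.001 0 0 0 1; 0.0024 0 0.0013 0 0 0 1; 0.003 0 0.0016 0 0 0 1; 0.0036 0 0.002 0 0 0 1; 0.0042 0 0.0023 0 0 0 1; 0.0042 0 0.0023 0 0 0 1")

```text
time_s: 27.22
position: [502.2, 106.0, 41.0]
orientation: [[0.059, 0.998, 0.034], [0.876, -0.068, 0.478], [0.479, 0.001, -0.878]]
contact_force: [0.1, -6.0, 3.9]
finger_gap: 88.2
grasp_force: 2.8
```

Emit:
servo_tool(steps="0.0006 0 0.0003 0 0 0 1; 0.0012 0 0.0006 0 0 0 1; 0.0018 0 0.001 0 0 0 1; 0.0024 0 0.0013 0 0 0 1; 0.003 0 0.0016 0 0 0 1; 0.0036 0 0.002 0 0 0 1; 0.0042 0 0.0023 0 0 0 1; 0.0042 0 0.0023 0 0 0 1")

```text
time_s: 27.88
position: [502.5, 110.8, 41.0]
orientation: [[0.059, 0.998, 0.033], [0.876, -0.068, 0.478], [0.479, 0.001, -0.878]]
contact_force: [-0.3, -5.6, 3.9]
finger_gap: 88.1
grasp_force: 2.8
```

Emit:
servo_tool(steps="0.0006 0 0.0003 0 0 0 1; 0.0012 0 0.0006 0 0 0 1; 0.0018 0 0.001 0 0 0 1; 0.0024 0 0.0013 0 0 0 1; 0.003 0 0.0016 0 0 0 1; 0.0036 0 0.002 0 0 0 1; 0.0042 0 0.0023 0 0 0 1; 0.0042 0 0.0023 0 0 0 1")

```text
time_s: 28.55
position: [502.8, 115.6, 41.0]
orientation: [[0.059, 0.998, 0.033], [0.876, -0.068, 0.478], [0.479, 0.001, -0.878]]
contact_force: [-0.3, -4.4, 4.8]
finger_gap: 88.3
grasp_force: 2.8
```

Run:
```python
from h import *
delta(frW(-20,0,40),1.504,0.5)
d=grab('top')
# foot edge position along bay axis
g=cv2.cvtColor(d['pixels'],cv2.COLOR_RGB2LAB).astype(np.float32)
for y in (-68,-20,0,20,68):
    xs=np.arange(-75,-5,1.);P=proj(d,[frW(x,y,90) for x in xs]).astype(np.float32)
    v=np.array([cv2.remap(g[:,:,i],P[:,:1].copy(),P[:,1:].copy(),1).ravel() for i in range(3)]);gr=np.abs(np.gradient(cv2.GaussianBlur(v,(0,0),1.5),axis=1)).sum(0);print(y,xs[gr.argmax()],gr.max().round(1))
```

```text
t 28.55 pos [502.8 115.6  41. ] riser (np.float64(-33.2), np.float64(1.5), np.float64(41.0)) F [-0.3 -4.4  4.8] q [ 0.4   0.98 -0.64  2.07  0.16  0.16 -0.21]
shift m [0.0111 0.0015 0.0072] rv [ 0.001  0.001 -0.001] gap 88.3
-68 -42.0 8.7
-20 -65.0 6.6
0 -65.0 6.1
20 -65.0 5.6
68 -41.0 7.1
```

Emit:
servo_tool(steps="0.0006 0 0.0003 0 0 0 1; 0.0012 0 0.0006 0 0 0 1; 0.0018 0 0.001 0 0 0 1; 0.0024 0 0.0013 0 0 0 1; 0.003 0 0.0016 0 0 0 1; 0.0036 0 0.002 0 0 0 1; 0.0042 0 0.0023 0 0 0 1; 0.0042 0 0.0023 0 0 0 1")

```text
time_s: 29.27
position: [503.1, 120.1, 40.9]
orientation: [[0.06, 0.998, 0.033], [0.876, -0.068, 0.478], [0.479, 0.001, -0.878]]
contact_force: [-1.1, -7.0, 5.5]
finger_gap: 88.2
grasp_force: 3.1
```

Emit:
servo_tool(steps="0.0006 0 0.0003 0 0 0 1; 0.0012 0 0.0006 0 0 0 1; 0.0018 0 0.001 0 0 0 1; 0.0024 0 0.0013 0 0 0 1; 0.003 0 0.0016 0 0 0 1; 0.0036 0 0.002 0 0 0 1; 0.0042 0 0.0023 0 0 0 1; 0.0042 0 0.0023 0 0 0 1")

```text
time_s: 29.93
position: [503.2, 120.6, 40.2]
orientation: [[0.063, 0.997, 0.034], [0.878, -0.071, 0.473], [0.474, -0.0, -0.881]]
contact_force: [-2.5, -19.9, 12.1]
finger_gap: 88.2
grasp_force: 9.3
```

Emit:
servo_tool(steps="0 0 0 0 0 0 1; 0 0 0 0 0 0 1; 0 0 0 0 0 0 1; 0 0 0 0 0 0 1; 0 0 0 0 0 0 1; 0 0 0 0 0 0 1; 0 0 0 0 0 0 1; 0 0 0 0 0 0 1")

```text
time_s: 30.6
position: [503.2, 120.6, 40.1]
orientation: [[0.063, 0.997, 0.034], [0.878, -0.071, 0.473], [0.474, -0.0, -0.88]]
contact_force: [-2.0, -18.5, 12.4]
finger_gap: 88.1
grasp_force: 9.5
```

Emit:
servo_tool(steps="0.0003 0 -0.0005 0 0 0 1; 0.0006 0 -0.001 0 0 0 1; 0.001 0 -0.0018 0 0 0 1; 0.001 0 -0.0018 0 0 0 1; 0.001 0 -0.0018 0 0 0 1; 0.001 0 -0.0018 0 0 0 1; 0.001 0 -0.0018 0 0 0 1; 0.001 0 -0.0018 0 0 0 1")

```text
time_s: 31.27
position: [503.3, 120.5, 40.8]
orientation: [[0.064, 0.997, 0.033], [0.878, -0.072, 0.473], [0.474, -0.001, -0.881]]
contact_force: [-0.2, -14.4, -1.6]
finger_gap: 87.9
grasp_force: 6.9
```

Emit:
servo_tool(steps="0.0005 0 0.0002 0 0 0 1; 0.001 0 0.0004 0 0 0 1; 0.001 0 0.0004 0 0 0 1; 0.001 0 0.0004 0 0 0 1; 0.001 0 0.0004 0 0 0 1; 0.001 0 0.0004 0 0 0 1; 0.001 0 0.0004 0 0 0 1; 0.001 0 0.0004 0 0 0 1")

```text
time_s: 31.93
position: [503.3, 120.6, 40.8]
orientation: [[0.064, 0.997, 0.033], [0.879, -0.072, 0.471], [0.473, -0.001, -0.881]]
contact_force: [-0.2, -17.5, -0.3]
finger_gap: 88.2
grasp_force: 8.4
```

Emit:
servo_tool(steps="0 0 0 0 0 0 1; 0 0 0 0 0 0 1; 0 0 0 0 0 0 1; 0 0 0 0 0 0 1; 0 0 0 0 0 0 1; 0 0 0 0 0 0 1; 0 0 0 0 0 0 1; 0 0 0 0 0 0 1")

```text
time_s: 32.6
position: [503.3, 120.6, 40.7]
orientation: [[0.064, 0.997, 0.033], [0.879, -0.072, 0.471], [0.473, -0.001, -0.881]]
contact_force: [0.7, -17.2, 0.6]
finger_gap: 87.9
grasp_force: 8.4
```

Emit:
servo_tool(steps="-0.003 0 -0.0016 0 0 0 1; -0.008 0 -0.0044 0 0 0 1; -0.016 0 -0.009 0 0 0 1; -0.026 0 -0.0144 0 0 0 1; -0.04 0 -0.022 0 0 0 1; -0.045 0 -0.045 0 0 0 1; -0.04 0 -0.075 0 0 0 1; -0.04 0 -0.1 0 0 0 1")

```text
time_s: 33.27
position: [497.4, 44.5, 113.3]
orientation: [[0.057, 0.998, 0.032], [0.875, -0.066, 0.48], [0.481, 0.001, -0.877]]
contact_force: [1.4, -0.2, -0.2]
finger_gap: 87.9
grasp_force: 0.0
```

Run:
```python
from h import *
delta(frW(-20,0,40),1.504,0.5)
d=grab('top')
g=cv2.cvtColor(d['pixels'],cv2.COLOR_RGB2LAB).astype(np.float32)
for y in (-68,68):
    xs=np.arange(-60,-5,1.);P=proj(d,[frW(x,y,90) for x in xs]).astype(np.float32)
    v=np.array([cv2.remap(g[:,:,i],P[:,:1].copy(),P[:,1:].copy(),1).ravel() for i in range(3)]);gr=np.abs(np.gradient(cv2.GaussianBlur(v,(0,0),1.5),axis=1)).sum(0);print(y,xs[gr.argmax()],gr.max().round(1))
gg=cv2.cvtColor(d['pixels'],cv2.COLOR_RGB2GRAY).astype(np.float32)
for y in (-60,-150,-250,-330):
    xs=np.arange(-12,12,.25);P=proj(d,[frW(x,y,122) for x in xs]).astype(np.float32)
    v=cv2.remap(gg,P[:,:1].copy(),P[:,1:].copy(),1).ravel();gr=np.abs(np.gradient(cv2.GaussianBlur(v.reshape(-1,1),(0,0),4).ravel()));print('riser',y,xs[gr.argmax()])
for n in('pencup','stapler','mug','punch','gluebottle','tape'): print(n,[np.round(b['bbox']) for b in nets.find_in('top',n)[:1]])
```

```text
t 33.2667 pos [497.4  44.5 113.3] riser (np.float64(-104.4), np.float64(2.1), np.float64(113.3)) F [ 1.4 -0.2 -0.2] q [ 0.61  0.87 -0.76  2.03  0.15  0.4  -0.14]
shift m [0.0388 0.0022 0.1048] rv [ 0.    -0.002  0.001] gap 87.9
-68 -10.0 8.2
68 -9.0 5.8
riser -60 2.75
riser -150 2.75
riser -250 2.0
riser -330 2.75
pencup [array([261., 118., 300., 170.])]
stapler [array([309., 155., 368., 176.])]
mug [array([391., 121., 443., 166.])]
punch [array([462., 145., 531., 210.])]
gluebottle [array([440., 330., 474., 358.])]
tape [array([164., 341., 234., 376.])]
```

```bash
python3 -c "
from h import *
print(arm.close_job())"
```

```text
the job is handed in; nothing more can be done
None
```

The box is tipped onto its broad side, slid flat into the narrow bay and pressed against the stop with about 17 N at the wrist for over a second (a first press reached about 20 N). Afterwards the arm was clear, and the riser and the other items had not visibly moved; the job is handed in.

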